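# Back off the left-hand clamp and take the bar out

### The arm

A 7-joint arm with a two-finger parallel gripper is mounted at the origin on a cart in front of the work surface, level with it; the furniture and walls round the work are solid. World frame = base frame: x ahead of the robot, y to its left, z up, the work surface at z = 0. Lengths are in m, angles in rad, forces in N, time in s.
With the tool pointing down it reaches from about 0.4 to 0.9 m from the base axis. Payload 5.6 kg.
Tool frame: the origin (TCP) lies midway between the tips of the shut fingers; the grasp point (between the pads) lies 19 mm behind it; z points along the fingers, y is the line along which they close (so a half turn about z gives the same grasp; the last joint's range is limited). The gripper opens to 92 mm and grips with 3 to 60 N. Pads are 20 mm wide; open, the fingers measure 128 mm over their backs; the gripper's body (75 mm by 189 mm) begins 69 mm behind the grasp point.
Start: joints at [1.129, 0.468, -0.012, 1.603, 0.006, 1.071, -0.056], TCP at [0.252, -0.599, 0.215] pointing down, gripper open.
Joint ranges: [-2.53, 2.53], [-0.31, 2.02], [-1.57, 1.55], [0.28, 2.44], [-1.29, 4.43], [0.15, 1.84], [-2.92, 2.92]. Speed limits (rad/s): [2.57, 2.57, 3.14, 3.14, 3.14, 3.14, 3.14].

### API

Orientations are given as a 3x3 rotation matrix whose columns are the frame's x, y, z axes.
In Python, from station import env, effector, solver, viewer, workorder, search_frame, tip_of gives the robot as it stands. Calls block until the motion is done:
- env.reach(position, orientation): joint-space move of the TCP to a pose.
- env.movel(position, frame=None, rate=0.15): straight line of the TCP; frame=None keeps the orientation; rate is the mean speed in m/s.
- env.goto_joints(angles): joint-space move.
- effector.release() and effector.grasp(squeeze=None): open the fingers fully, or close them until they stop; squeeze is the grip in N (None keeps the last).
- env.pause(seconds).
- solver.inverse_kinematics(position, orientation): joint angles nearest the present ones, or None.
- env.sense(): the state.
- viewer.read_camera(name): name is "scene" or "top" or "wrist"; returns (picture, depth): 420x560x3 uint8, red, green, blue; 420x560 float32, m along the optical axis (not along the pixel's ray), 0 where there is no reading.
- viewer.camera_info(name): a dict with "intrinsics" (3x3 intrinsics, pixels), "dist_coeffs" ([k1, k2, p1, p2, k3] as OpenCV has them; the pictures are not rectified), "eye" and "rotation" of the camera in the world; the wrist camera has in their place "T_tool_cam" (4x4, takes a point from camera to tool coordinates, whose origin is the TCP and whose axes are the flange's). Camera axes: x right, y up, looking along -z (the intrinsics and any distortion apply to the point x, -y, -z); pixel columns grow to the right and rows downward; lengths in m; the calibration is good to about 2 mm. A picture is of the moment at which its call begins: read the wrist's pose just before it. camera_info takes no time and is no camera call.
A pose or a line that the arm cannot do raises env.PlanningError and nothing moves.
- workorder.finish_job(): hands the job in; it is judged then, once.
Trained networks look in the newest picture that a camera, given by its name, has taken for a name from the list of things; names that differ only in an ending like _2 or _b are one class to them, and where a whole thing is asked for, a point or a joint stands for the part that bears it (a point fixed in the world has none). Each returns a list of dicts, best first, with "score" (0 to 1); they miss things now and then, are a little off and sometimes report something else, mostly with a low value. They report only what shows in the picture. A call takes as long as a camera call.
- search_frame(camera, name): "at" ([x, y, z] in m, in world coordinates, good to about 4 mm: the middle of the surface that is visible of it).
- tip_of(camera, name): "at" ([x, y, z] in m, in world coordinates, good to about 4 mm: a listed point, or the origin of a listed thing).
The state is a dict: "t": time; "joint_positions": joint angles; "joint_velocities": joint speeds; "tau": joint torques, N m; "ee_pos": TCP position; "tcp_rot": TCP orientation; "wrist_force": force on the tool from outside, world axes, zero at the start; "moment": the same for the moment, N m; "gripper_width": finger opening in m; "grasp_force": force on a finger pad.
Only numpy, scipy, OpenCV 4.12 (cv2) and the standard library are available. Lean on these libraries where they do the work, as an engineer would, in place of code of your own. Each camera call takes 0.05 s, during which the arm holds its last target. There are 200 camera calls.

### The job

The clamp on the little jig has a left-hand thread: loosen it by turning its square knob clockwise (seen from above) until it comes up against its stop, without forcing it. Then draw the flat bar out endwise from under the clamp and lay it gently, flat, in the grey tray, without dragging or twisting the jig on its soft feet and without disturbing the bell, the glue stick or the lighter.

Things in the scene. Friction and masses are not known exactly. Their poses are not given: they have to be found in the camera images.
- jig: Dark steel clamping jig, 100 (x) by 110 (y) by 88 mm high without the knob; origin at worktop level under the middle of its width, z up. A bridge (96 by 32 mm, top at 84 mm) over it at y = -12 mm carries the clamp screw. It stands on soft rubber feet and springs back: it gives 1 mm per 1.5 N sideways and 0.1 rad per 0.9 N m of twist about z.
- channel_end (a point): Centre of the floor of the jig's straight channel at its +y end, 60 mm to +y of the jig's origin, 40 mm above the worktop; axes as the jig. The channel is 33.5 mm wide, its walls 8 mm high and 12 mm thick; it runs along the jig's y for 110 mm and is open at both ends.
- jig_mat: Thin black rubber mat, 140 by 150 by 4 mm, fixed to the worktop under the jig. Origin at worktop level, exactly under the jig's origin, with the same axes, while the jig is not pushed.
- knob_grip (a point): Centre of the black square knob head, 32 by 32 mm, 26 mm high, on a steel disc 42 mm across whose top is 16 mm lower; x, y square to the flats. It starts 107 to 108 mm above the worktop. Clockwise from above loosens: it rises 0.8 mm per rad, takes 0.15 to 0.4 N m, stays where left, and after 1.6 to 3.0 rad (varies, unseen, to be felt) meets a solid stop.
- pad_tip (a point): Centre of the underside of the sprung steel pad, 18 mm across, at the lower end of the knob's screw. It presses on the bar with about 4 to 23 N at the start; when the knob is at its stop the pad stands about 1 mm clear of the bar.
- bar_mid (a point): Centre (half-way up) of the loose flat aluminium bar: 30 wide (x), 140 long (y), 12 mm thick (z), about 0.14 kg. It lies in the channel along the jig's y, this point about 40 mm to +y of the jig's origin, 46 mm above the worktop; its +y end sticks out about 50 mm past the jig, free underneath. The pad holds its other end. It comes out towards the jig's +y.
- tray: Shallow grey open tray, 125 mm (x) by 195 mm (y), 16 mm high, walls and floor 4 mm thick, fixed to the worktop. Origin at the centre of its underside.
- desk_bell: Bystander: round silver counter bell, 83 mm across and 60 mm high; origin under its centre.
- glue_stick: Bystander: upright glue stick, 23 mm across and 88 mm high; origin under its centre.
- lighter: Bystander: small teal pocket lighter with a metal end, lying flat, 24 by 78 by 14 mm; origin on the worktop under it.

How it is judged:
On the way, in this order (a step that is already met when the one before it is completed fails the run):
1. the knob has been turned clockwise up to its stop (within 0.15 rad) (z of knob_grip in the frame of jig above 0.1092 m), for 0.2 s.
2. the bar is drawn out: its middle is more than 110 mm to +y of the jig's origin (y of bar_mid in the frame of jig above 0.11 m), for 0.1 s.
At the end, for the whole second after the job is handed in: The bar lies flat on the floor of the tray (its centre under 14 mm above the worktop, within 50 mm in x and 40 mm in y of the tray's middle, tilted less than 0.1 rad), released and at rest; the knob is still within 0.15 rad of its loosened stop; the jig stands within 4 mm of its place (z of knob_grip in the frame of jig above 0.1092 m and x of bar_mid in the frame of tray between -0.05 and 0.05 m and y of bar_mid in the frame of tray between -0.04 and 0.04 m and height (world z) of bar_mid below 0.014 m and angle between bar_mid's own z axis and vertical below 0.1 rad and horizontal distance between jig and jig_mat below 0.004 m); the robot touches nothing.
It fails at once if the jig is dragged more than 8 mm on its soft feet (about 12 N) (horizontal distance between jig and jig_mat above 0.008 m).
It fails at once if the jig is twisted more than 0.13 rad on its soft feet (about 1.2 N m): the knob was forced (angle between the x axis of jig and the x axis of jig_mat, either way round above 0.13 rad).
It fails at once if the bar is dropped into the tray (faster than 0.7 m/s over it) (horizontal distance between bar_mid and tray below 0.06 m and linear speed of bar above 0.7 m/s).
It fails at once if a bystander (bell, glue stick, lighter) is moved more than 20 mm or tipped (distance of any of desk_bell, glue_stick, lighter from where it was at the start of the episode above 0.02 m or angle between any of desk_bell, glue_stick, lighter's own z axis and vertical above 0.4 rad).
It also fails if it takes over 70 s, if anything falls off the work surface, if the arm or the gripper's body presses on something with over 40 N, if the wrist force passes 120 N, or if a joint passes its speed limit or range.

## Working session

There is one attempt and no reset: what is moved stays moved. The work goes in short steps, each a Python script; the robot and the scene stay as the last script left them, time stands still between calls to the robot, and variables do not carry over. Pictures are saved under pics/ and viewed, at most 10 in all, crops included, and the job is handed in when it is done.

```bash
ls; mkdir -p pics
python3 - <<'E'
from station import env, effector, solver, viewer, workorder, search_frame, tip_of
import numpy as np, cv2
s=env.sense(); print(s['t'],s['ee_pos'],s['tcp_rot'],s['gripper_width'],s['wrist_force'])
for c in ['scene','top']:
    p,d=viewer.read_camera(c); cv2.imwrite(f'pics/{c}0.png',p[:,:,::-1])
    i=viewer.camera_info(c); print(c,i['eye'],np.round(i['rotation'],3).tolist(),i['intrinsics'])
    for n in ['jig','knob_grip','channel_end','bar_mid','tray','desk_bell','glue_stick','lighter','pad_tip','jig_mat']:
        r=tip_of(c,n); print(n,[(np.round(x['at'],3).tolist(),round(x['score'],2)) for x in r[:2]])
print(env.sense()['t'])
E
```

```text
pics
0.0 [ 0.25209855 -0.59849634  0.21364269] [[ 9.21560795e-01  3.88233249e-01 -8.02817255e-04]
 [ 3.88234057e-01 -9.21559480e-01  1.56301363e-03]
 [-1.33029991e-04 -1.75209308e-03 -9.99998456e-01]] 0.09163984655538851 [ 0.19608694 -0.77790053  1.32791219]
scene [ 0.21409261 -0.42792604  0.64905814] [[0.846, 0.32, -0.426], [-0.533, 0.542, -0.65], [0.023, 0.777, 0.629]] [[413.66425132   0.         280.51113502]
 [  0.         413.66425132 206.40390853]
 [  0.           0.           1.        ]]
jig [([0.594, 0.034, -0.002], 0.73)]
knob_grip [([0.59, 0.023, 0.104], 0.9)]
channel_end [([0.609, 0.094, 0.039], 0.97)]
bar_mid [([0.602, 0.065, 0.045], 0.65)]
tray [([0.529, 0.286, -0.0], 0.58), ([0.712, -0.008, -0.003], 0.28)]
desk_bell [([0.711, -0.005, -0.004], 0.79), ([0.739, 0.09, -0.0], 0.21)]
glue_stick [([0.742, 0.092, -0.001], 0.81)]
lighter [([0.476, 0.075, -0.001], 0.75)]
pad_tip [([0.593, 0.019, 0.05], 0.59)]
jig_mat [([0.597, 0.035, 0.002], 0.98)]
top [0.51582826 0.10989225 0.98625385] [[0.029, 0.998, -0.055], [-1.0, 0.029, 0.004], [0.006, 0.055, 0.998]] [[460.61214351   0.         272.73847684]
 [  0.         460.61214351 211.91995292]
 [  0.           0.           1.        ]]
jig [([0.599, 0.034, 0.002], 0.83)]
knob_grip [([0.598, 0.02, 0.106], 0.68), ([0.711, -0.007, -0.004], 0.22)]
channel_end [([0.612, 0.091, 0.038], 0.91), ([0.742, 0.09, -0.003], 0.39)]
bar_mid [([0.604, 0.069, 0.047], 0.96)]
tray [([0.52, 0.283, -0.001], 0.57)]
desk_bell [([0.711, -0.006, -0.002], 0.62), ([0.596, 0.03, -0.002], 0.48)]
glue_stick []
lighter [([0.478, 0.078, 0.001], 0.78)]
pad_tip []
jig_mat [([0.596, 0.031, -0.001], 0.79)]
1.1
```

View pics/top0.png

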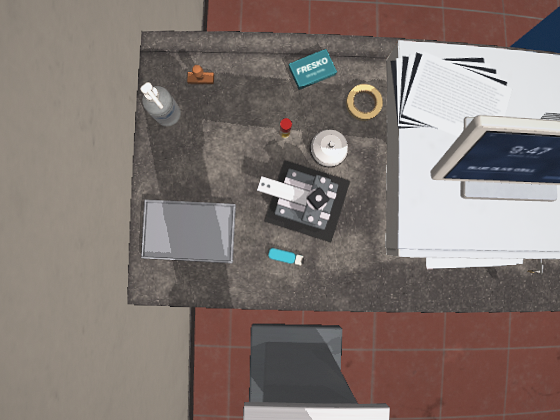

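View pics/scene0.png

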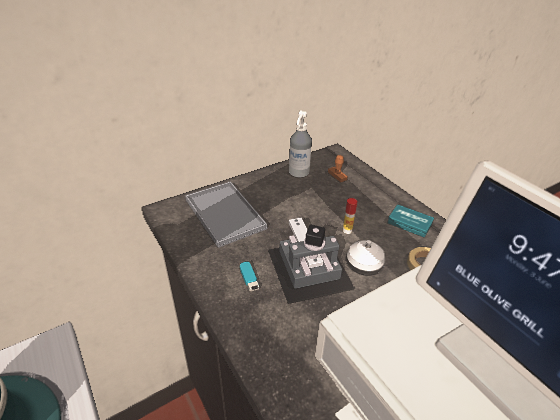

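The top view shows +x up and +y left: the jig near pixel (305,200) with its bar pointing left and slightly up, the tray at (188,231), the lighter at (285,257), the bell at (329,147) and the glue stick at (286,125). The scene view agrees. The monitor stands between the arm's start and the jig, so I'll check heights before moving.

```bash
cat > h.py <<'E'
from station import env, effector, solver, viewer, workorder, search_frame, tip_of
import numpy as np, cv2
def cam(c):
    s=env.sense(); p,d=viewer.read_camera(c); i=viewer.camera_info(c); K=i['intrinsics']
    if c=='wrist':
        T=np.eye(4); T[:3,:3]=s['tcp_rot']; T[:3,3]=s['ee_pos']; T=T@np.array(i['T_tool_cam']); R,e=T[:3,:3],T[:3,3]
    else: R,e=np.array(i['rotation']),np.array(i['eye'])
    return p,d,np.array(K),np.array(i['dist_coeffs'],float),R,e
def rays(uv,K,D,R):
    n=cv2.undistortPoints(np.asarray(uv,float).reshape(-1,1,2),K,D)[:,0]
    return np.c_[n[:,0],-n[:,1],-np.ones(len(n))]@R.T      # unit depth
def cloud(d,K,D,R,e):
    v,u=np.mgrid[:d.shape[0],:d.shape[1]]
    P=e+rays(np.c_[u.ravel(),v.ravel()],K,D,R)*d.reshape(-1,1)
    return P.reshape(*d.shape,3)
def down(yaw): # tool x at yaw in the world, z down
    c,s=np.cos(yaw),np.sin(yaw); return np.array([[c,s,0],[s,-c,0],[0,0,-1.]])
E
python3 - <<'E'
from h import *
p,d,K,D,R,e=cam('top'); P=cloud(d,K,D,R,e); ok=d>0
q=P[ok]; print(D)
for y in np.arange(-.6,.5,.1):
    print('y%.1f'%y,[ (round(float(np.percentile(m,98)),2) if len(m:=q[(abs(q[:,0]-x)<.05)&(abs(q[:,1]-y)<.05),2])>5 else None) for x in np.arange(0,1,.1)])
# knob top
m=(abs(P[...,0]-.597)<.05)&(abs(P[...,1]-.02)<.05)&(P[...,2]>.112)&ok
pts=P[m]; print('knob',len(pts),pts.mean(0),np.percentile(pts[:,2],[5,50,95]),cv2.minAreaRect(pts[:,:2].astype(np.float32)))
# tray rim / bar
m=(abs(P[...,0]-.615)<.05)&(P[...,1]>.095)&(P[...,1]<.17)&(P[...,2]>.035)&ok
b=P[m]; print('bar',len(b),b.mean(0),cv2.minAreaRect(b[:,:2].astype(np.float32)))
E
```

```text
[-0.14691953  0.          0.          0.          0.        ]
y-0.6 [-0.9, -0.9, -0.9, None, 0.0, 0.0, None, None, None, None]
y-0.5 [-0.9, -0.9, -0.9, None, 0.0, 0.11, 0.13, None, 0.11, 0.11]
y-0.4 [-0.9, -0.9, -0.9, None, 0.0, 0.11, 0.23, 0.3, 0.12, 0.11]
y-0.3 [-0.9, -0.9, -0.9, None, 0.0, 0.11, 0.24, 0.36, 0.12, 0.12]
y-0.2 [-0.81, 0.0, -0.01, None, 0.0, 0.11, 0.23, 0.36, 0.12, 0.12]
y-0.1 [None, 0.0, -0.0, None, 0.0, 0.11, 0.11, 0.11, 0.12, 0.11]
y-0.0 [None, 0.0, -0.0, None, 0.0, 0.04, 0.12, 0.05, 0.01, 0.02]
y0.1 [-0.81, 0.0, -0.0, None, 0.0, 0.01, 0.05, 0.09, 0.01, 0.02]
y0.2 [-0.81, 0.0, -0.02, None, 0.0, 0.02, 0.02, 0.0, 0.0, 0.01]
y0.3 [-0.9, -0.9, -0.9, None, 0.0, 0.02, 0.01, 0.0, 0.18, 0.06]
y0.4 [-0.2, 0.06, 0.32, 0.48, 0.48, 0.48, 0.5, 0.52, 0.52, 0.34]
knob 283 [0.59334933 0.0220437  0.1201769 ] [0.11701711 0.12038862 0.12294789] ((0.5938401818275452, 0.021289609372615814), (0.03180302679538727, 0.032837897539138794), 41.793548583984375)
bar 355 [0.6153125  0.11416694 0.05061029] ((0.6031180620193481, 0.11748561263084412), (0.07554929703474045, 0.042953796684741974), 1.8648549318313599)
```

Run:
```python
from h import *
p=env.sense()['ee_pos']
R0=env.sense()['tcp_rot']
for pos in ([.25,-.599,.38],[.18,-.40,.40],[.45,0,.40]):
    q=solver.inverse_kinematics(np.array(pos),down(.2)); print(pos,None if q is None else np.round(q,2))
for yd in range(-240,241,15):
    q=solver.inverse_kinematics(np.array([.594,.0215,.096]),down(np.radians(yd)))
    print(yd,None if q is None else np.round(q,2).tolist())
```

```text
[0.25, -0.599, 0.38] [ 1.1   0.36  0.04  1.39 -0.01  1.39 -0.24]
[0.18, -0.4, 0.4] [ 1.07 -0.05 -0.    1.82 -0.    1.37 -0.3 ]
[0.45, 0, 0.4] [ 0.51  0.01 -0.58  1.77  0.    1.36 -1.44]
-240 [0.41, 0.64, -0.68, 1.8, 0.5, 0.89, 0.02]
-225 [0.44, 0.65, -0.72, 1.8, 0.53, 0.9, 0.26]
-210 [0.47, 0.66, -0.76, 1.8, 0.57, 0.91, 0.5]
-195 [0.47, 0.67, -0.76, 1.8, 0.57, 0.92, 0.76]
-180 [0.44, 0.65, -0.72, 1.8, 0.53, 0.9, 1.05]
-165 [0.44, 0.65, -0.73, 1.8, 0.54, 0.9, 1.31]
-150 [0.75, 1.03, -1.33, 1.78, 1.07, 1.26, 1.21]
-135 [0.75, 1.03, -1.33, 1.78, 1.07, 1.26, 1.47]
-120 [0.75, 1.03, -1.33, 1.78, 1.07, 1.26, 1.73]
-105 [0.75, 1.03, -1.33, 1.78, 1.07, 1.26, 1.99]
-90 [-0.94, 1.0, 1.34, 1.89, -1.06, 1.21, -2.36]
-75 [-0.94, 1.0, 1.34, 1.89, -1.06, 1.21, -2.1]
-60 [-0.05, 0.52, -0.05, 1.83, 0.04, 0.79, -2.74]
-45 [-0.01, 0.52, -0.11, 1.83, 0.08, 0.8, -2.51]
-30 [0.05, 0.53, -0.19, 1.82, 0.13, 0.8, -2.3]
-15 [0.09, 0.53, -0.23, 1.82, 0.16, 0.8, -2.06]
0 [0.12, 0.54, -0.28, 1.82, 0.2, 0.81, -1.83]
15 [0.16, 0.55, -0.33, 1.82, 0.23, 0.82, -1.6]
30 [0.19, 0.56, -0.37, 1.81, 0.27, 0.82, -1.36]
45 [0.23, 0.56, -0.42, 1.81, 0.3, 0.83, -1.13]
60 [0.27, 0.58, -0.47, 1.81, 0.34, 0.84, -0.9]
75 [0.31, 0.59, -0.53, 1.81, 0.39, 0.85, -0.67]
90 [0.36, 0.61, -0.6, 1.8, 0.44, 0.87, -0.45]
105 [0.39, 0.62, -0.65, 1.8, 0.47, 0.88, -0.22]
120 [0.41, 0.64, -0.68, 1.8, 0.5, 0.89, 0.02]
135 [0.44, 0.65, -0.72, 1.8, 0.53, 0.9, 0.26]
150 [0.47, 0.66, -0.76, 1.8, 0.57, 0.91, 0.5]
165 [0.47, 0.67, -0.76, 1.8, 0.57, 0.92, 0.76]
180 [0.44, 0.65, -0.72, 1.8, 0.53, 0.9, 1.05]
195 [0.44, 0.65, -0.73, 1.8, 0.54, 0.9, 1.31]
210 [0.75, 1.03, -1.33, 1.78, 1.07, 1.26, 1.21]
225 [0.75, 1.03, -1.33, 1.78, 1.07, 1.26, 1.47]
240 [0.75, 1.03, -1.33, 1.78, 1.07, 1.26, 1.73]
```

Run:
```python
from h import *
env.reach(np.array([.18,-.40,.40]),down(.2)); print(env.sense()['t'])
q=env.sense()['joint_positions'].copy(); q=np.array(q)
q[0]=-.04; q[2]=0; q[4]=0; q[6]=1.2; env.goto_joints(q); print(env.sense()['ee_pos'],env.sense()['t'])
for x,y,z in ([.56,.03,.30],):
    env.reach(np.array([x,y,z]),down(np.radians(165)))
s=env.sense(); print(np.round(s['joint_positions'],2),s['ee_pos'],s['t'])
p,d,K,D,R,e=cam('wrist'); cv2.imwrite('pics/w0.png',p[:,:,::-1]); print(e, (d>0).mean())
P=cloud(d,K,D,R,e); ok=d>0
m=(abs(P[...,0]-.594)<.05)&(abs(P[...,1]-.02)<.05)&(P[...,2]>.112)&(P[...,2]<.13)&ok
pts=P[m]; print('knob',len(pts))
if len(pts)>20: print(pts.mean(0),np.median(pts[:,2]),cv2.minAreaRect(pts[:,:2].astype(np.float32)))
for n in ['knob_grip','channel_end','bar_mid','jig_mat','tray']: print(n,[(np.round(x['at'],3).tolist(),round(x['score'],2)) for x in tip_of('wrist',n)[:2]])
```

```text
2.2417
[ 0.43884778 -0.01690211  0.39906975] 3.9333
[-0.09  0.24 -0.03  1.72  0.01  1.18  1.19] [0.55978203 0.02887564 0.30052895] 4.625
[0.48723201 0.04853997 0.46962485] 0.9960034013605442
knob 861
[0.58983477 0.02266136 0.11880838] 0.1189541878610264 ((0.591118574142456, 0.02214893139898777), (0.03197590261697769, 0.032548122107982635), 41.147029876708984)
knob_grip [([0.594, 0.022, 0.108], 0.77)]
channel_end [([0.608, 0.09, 0.034], 0.56)]
bar_mid [([0.602, 0.074, 0.048], 0.77)]
jig_mat [([0.591, 0.032, 0.003], 0.8)]
tray [([0.522, 0.283, 0.002], 0.8)]
```

View pics/w0.png

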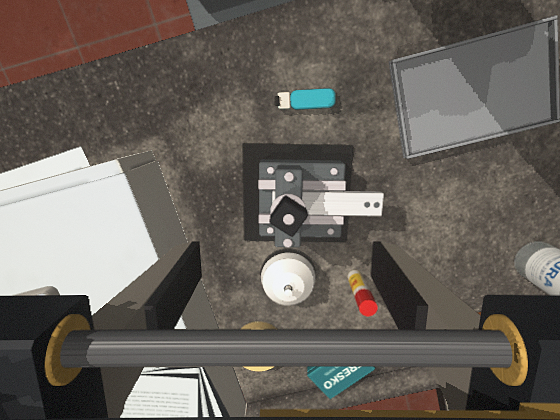

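The wrist view shows the knob at about (289,214), turned roughly 45° to the jig. The bar points right to (383,204), and the open fingers are well clear of the bell at (288,278) and the glue stick at (362,292). Next I grip the knob.

Run:
```python
from h import *
p,d,K,D,R,e=cam('wrist'); P=cloud(d,K,D,R,e)
# bar top: bright pixels 43..60mm high beyond jig
g=p.mean(2); c=np.array([.592,.033])
m=(d>0)&(P[...,2]>.044)&(P[...,2]<.062)&(g>150)&(np.hypot(P[...,0]-.615,P[...,1]-.11)<.05)
b=P[m]; print('bar',len(b),b.mean(0),np.median(b[:,2]),cv2.minAreaRect(b[:,:2].astype(np.float32)))
m=(d>0)&(g<45)&(P[...,2]<.012)&(np.hypot(P[...,0]-.594,P[...,1]-.033)<.11); 
mm=cv2.morphologyEx(m.astype(np.uint8),cv2.MORPH_OPEN,np.ones((5,5)))>0
b=P[mm]; print('mat',len(b),cv2.minAreaRect(b[:,:2].astype(np.float32)))
k=np.array([.5925,.0217]); yaw=np.radians(221.5)
env.reach(np.r_[k,.20],down(yaw)); env.movel(np.r_[k,.15],rate=.15)
s=env.sense(); print(np.round(s['joint_positions'],2),s['ee_pos'],s['t'],s['wrist_force'],s['moment'])
p,d,K,D,R,e=cam('wrist'); P=cloud(d,K,D,R,e); cv2.imwrite('pics/w1.png',p[:,:,::-1])
m=(d>0)&(abs(P[...,0]-.594)<.05)&(abs(P[...,1]-.02)<.05)&(P[...,2]>.112)&(P[...,2]<.128)
b=P[m]; print('knob',len(b), len(b)>20 and (np.median(b[:,2]),cv2.minAreaRect(b[:,:2].astype(np.float32))))
```

```text
bar 1640 [0.61144803 0.09534621 0.05006305] 0.050598207899457626 ((0.6130866408348083, 0.09944570064544678), (0.07833404093980789, 0.05703536048531532), 74.45121765136719)
mat 0 ((0.0, 0.0), (0.0, 0.0), 0.0)
[ 0.02  0.45 -0.15  1.79  0.08  0.9   2.13] [0.59281708 0.02188219 0.15057216] 6.3667 [ 0.10936358 -0.0672496   0.20822416] [ 0.1217565  -0.10895356  0.02563896]
knob 2480 (np.float64(0.11902915597587893), ((0.5912644267082214, 0.022091101855039597), (0.03180816397070885, 0.03206935152411461), 40.86001968383789))
```

View pics/w1.png

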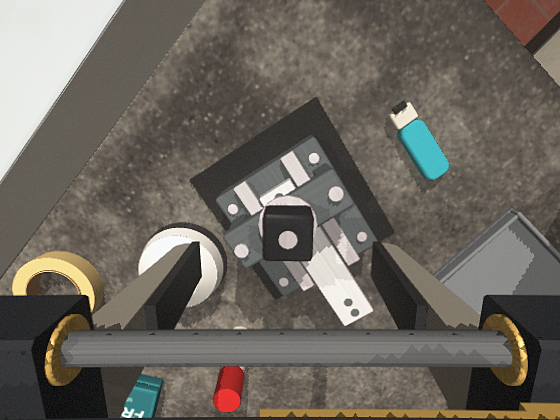

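The fingers at (195,270) and (375,270) sit square to the knob at (288,233), and all is clear below. Now grip and start turning, watching the moment.

```bash
cat > turn.py <<'E'
from h import *
import sys
k=np.array([.5917,.022]); yaw0=np.radians(221.1); z0=.0955
def turn(a0,a1,step,dlim,base=None):
    "turn clockwise from a0 to a1, stop when |Mz| exceeds the running median by dlim"
    hist=[]; a=a0
    while a<a1-1e-6:
        a=min(a+step,a1)
        env.reach(np.r_[k,z0+.0008*a],down(yaw0-a))
        s=env.sense(); M=s['moment'][2]; hist.append(M)
        print('%.3f M%.3f F%s w%.4f t%.2f'%(a,M,np.round(s['wrist_force'],1),s['gripper_width'],s['t']))
        ref=np.median(hist[:-2]) if len(hist)>4 else M
        if abs(M)>.85 or (len(hist)>4 and abs(M-ref)>dlim): print('STOP',a,ref); break
    return a
E
python3 - <<'E'
from turn import *
env.movel(np.r_[k,.15],down(yaw0)); env.movel(np.r_[k,z0],rate=.06); s=env.sense(); print(s['ee_pos'],s['wrist_force'],s['t'])
effector.grasp(45); s=env.sense(); print(s['gripper_width'],s['grasp_force'],s['wrist_force'],s['moment'],s['t'])
turn(0,.3,.05,.3)
E
```

```text
[0.59205299 0.02208418 0.09589325] [ 0.2404985  -0.0537482   0.28114577] 7.725
0.03167485996418131 44.98911738395691 [-0.47875832  0.26551645  1.15336727] [ 0.11437572 -0.1212985  -0.03331925] 8.6583
0.050 M0.233 F[-1.4 -0.6 -0.4] w0.0318 t8.91
0.100 M0.259 F[-0.8  0.5 -0.2] w0.0316 t9.16
0.150 M0.231 F[-2.   0.4 -0. ] w0.0315 t9.41
0.200 M0.252 F[-1.7  1.5 -0.3] w0.0318 t9.66
0.250 M0.256 F[-0.5  0.4 -0.2] w0.0316 t9.91
0.300 M0.213 F[-0.1  0.2 -0.3] w0.0318 t10.16
```

```bash
python3 - <<'E' | tail -25
from turn import *
turn(.3,3.15,.05,.25)
E
```

```text
1.600 M0.168 F[ 0.4  1.8 -8.8] w0.0315 t16.66
1.650 M0.172 F[-0.2  2.3 -8.2] w0.0318 t16.91
1.700 M0.203 F[ 0.5  2.5 -9.2] w0.0320 t17.16
1.750 M0.266 F[-0.3  1.6 -9.4] w0.0314 t17.41
1.800 M0.205 F[ -0.3   1.9 -10.2] w0.0313 t17.66
1.850 M0.186 F[-0.5  2.5 -9.4] w0.0320 t17.91
1.900 M0.179 F[ 1.2  1.4 -9.2] w0.0317 t18.16
1.950 M0.230 F[ 0.2  2.1 -9.8] w0.0316 t18.41
2.000 M0.243 F[  0.6   3.1 -10.9] w0.0314 t18.66
2.050 M0.216 F[  0.2   2.8 -10.4] w0.0321 t18.91
2.100 M0.213 F[  0.2   3.  -10.5] w0.0313 t19.16
2.150 M0.216 F[ -0.3   1.9 -10.7] w0.0318 t19.41
2.200 M0.271 F[  0.    2.6 -11. ] w0.0316 t19.66
2.250 M0.235 F[  0.8   1.9 -10.5] w0.0317 t19.91
2.300 M0.240 F[  0.5   1.3 -11.6] w0.0318 t20.16
2.350 M0.221 F[  1.    2.6 -11.4] w0.0318 t20.41
2.400 M0.216 F[  0.4   2.9 -11.5] w0.0319 t20.66
2.450 M0.173 F[  0.7   2.7 -12.3] w0.0316 t20.91
2.500 M0.148 F[  0.4   2.3 -10.9] w0.0313 t21.16
2.550 M0.201 F[  1.1   2.1 -11.1] w0.0315 t21.41
2.600 M0.178 F[  0.8   2.7 -11.8] w0.0314 t21.66
2.650 M0.114 F[  0.6   2.8 -11.2] w0.0317 t21.91
2.700 M0.209 F[  0.7   1.9 -11.9] w0.0317 t22.16
2.750 M0.515 F[  0.6   2.4 -12. ] w0.0318 t22.41
STOP 2.7499999999999982 0.2046472953090116
```

Run:
```python
from turn import *
env.reach(np.r_[k,z0+.0008*2.77],down(yaw0-2.77)); s=env.sense(); print(s['moment'][2],s['gripper_width'])
env.reach(np.r_[k,z0+.0008*2.74],down(yaw0-2.74)); s=env.sense(); print(s['moment'][2],s['wrist_force'])
effector.release(); s=env.sense(); print(s['gripper_width'],s['t'])
env.movel(np.r_[k,.18],rate=.2)
j=s['joint_positions']; print(np.round(j,2))
# high look at the knob and bar
u=np.array([.267,.9636]); c=np.array([.594,.032])
env.reach(np.r_[c+u*.05+[-.03,0],.28],down(np.radians(74.5))); s=env.sense(); print(np.round(s['joint_positions'],2),s['t'])
p,d,K,D,R,e=cam('wrist'); P=cloud(d,K,D,R,e); cv2.imwrite('pics/w2.png',p[:,:,::-1])
m=(d>0)&(abs(P[...,0]-.594)<.05)&(abs(P[...,1]-.02)<.05)&(P[...,2]>.112)&(P[...,2]<.13)
b=P[m]; print('knob',len(b), len(b)>20 and (np.median(b[:,2]),cv2.minAreaRect(b[:,:2].astype(np.float32))))
m=(d>0)&(P[...,2]>.044)&(P[...,2]<.058)&(p.mean(2)>140)&(np.hypot(P[...,0]-.623,P[...,1]-.134)<.04)&(((P[...,:2]-c)@u)>.066)
b=P[m]; print('bar',len(b),b.mean(0),np.median(b[:,2]),cv2.minAreaRect(b[:,:2].astype(np.float32)))
for n in ['bar_mid','channel_end','tray','jig_mat']: print(n,[(np.round(x['at'],3).tolist(),round(x['score'],2)) for x in tip_of('wrist',n)[:2]])
```

```text
0.6919926780617576 0.031854462923194146
0.4286551794269478 [  1.12624806   2.09996812 -11.83695123]
0.09162944374525805 23.8917
[-0.5   0.56  0.54  1.87 -0.38  0.82 -0.22]
[-0.66  0.32  0.59  1.73 -0.19  1.15 -0.29] 24.9917
knob 962 (np.float64(0.12114103892755368), ((0.5914888381958008, 0.023584065958857536), (0.03176345303654671, 0.032141003757715225), 68.53777313232422))
bar 928 [0.61859625 0.11691609 0.05090483] 0.05092892282940825 ((0.6187474727630615, 0.11646745353937149), (0.04276187717914581, 0.029620952904224396), 74.35578918457031)
bar_mid [([0.604, 0.076, 0.048], 0.95), ([0.525, 0.29, -0.002], 0.45)]
channel_end []
tray [([0.523, 0.283, -0.003], 0.86)]
jig_mat [([0.594, 0.034, 0.004], 0.92)]
```

View pics/w2.png

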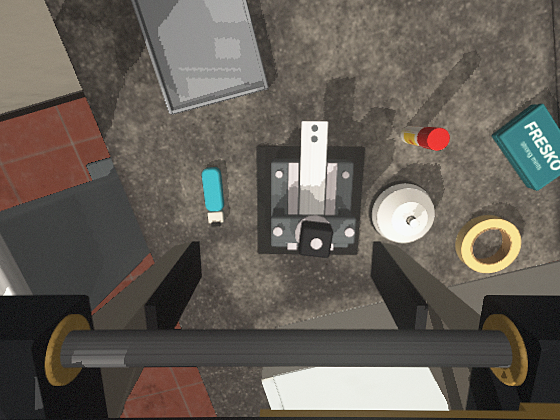

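Knob turned by about 2.66 rad net and standing 2 mm higher. In this view the bar runs from (314,122) to the jig at (314,215), and the fingers' yaw matches it. Now grip the free end and draw it out.

Run:
```python
from h import *
p,d,K,D,R,e=cam('top'); P=cloud(d,K,D,R,e)
m=(d>0)&(P[...,2]>.009)&(P[...,2]<.025)&(abs(P[...,0]-.522)<.085)&(abs(P[...,1]-.284)<.12)
b=P[m]; print('tray rim',len(b),np.median(b[:,2]),cv2.minAreaRect(b[:,:2].astype(np.float32)))
m=(d>0)&(P[...,1]>.2)&(abs(P[...,0]-.5)<.25)&(P[...,2]>.06); print('wall y',np.percentile(P[m][:,1],[1,5,50]))
y=np.radians(74.4); u=np.array([np.cos(y),np.sin(y)]); g=np.array([.6187,.1165])
env.reach(np.r_[g,.12],down(y)); env.movel(np.r_[g,.0432],rate=.08)
s=env.sense(); print(s['ee_pos'],s['wrist_force'],s['t'])
effector.grasp(15); s=env.sense(); print(s['gripper_width'],s['wrist_force'],s['moment'])
effector.grasp(55); s=env.sense(); print(s['gripper_width'],s['grasp_force'],s['wrist_force'],s['t'])
for dd in (.01,.02):
    env.movel(np.r_[g+u*dd,.0434],rate=.05); s=env.sense(); print(dd,s['gripper_width'],s['wrist_force'],s['moment'],s['t'])
```

```text
tray rim 622 0.015147325177606086 ((0.5245200395584106, 0.28520113229751587), (0.19505846500396729, 0.1256510466337204), 89.2594223022461)
wall y [0.41678332 0.41726473 0.41846968]
[0.61920208 0.11653307 0.04372292] [ 0.49821773 -0.12359835  0.55640099] 27.1167
0.029861281792165042 [-0.45985869  0.42733304  1.33695422] [ 0.01872737 -0.08662406 -0.01873336]
0.029222113100334138 54.99960243701935 [ 0.04497408  0.84380724 -0.17032705] 28.2917
0.01 0.029149050535553812 [-0.89229979  0.34265448 -0.25737495] [ 0.00128122 -0.14589406 -0.01890152] 28.6417
0.02 0.029513415177505407 [-0.26224718  0.88544492 -1.36855624] [ 0.07352108 -0.08141207  0.00029137] 28.9917
```

Run:
```python
from h import *
y=np.radians(74.4); u=np.array([np.cos(y),np.sin(y)]); g=np.array([.6187,.1165])
for dd in (.06,.09,.118):
    env.movel(np.r_[g+u*dd,.0436],rate=.08); s=env.sense(); print(dd,s['gripper_width'],s['wrist_force'],s['t'])
env.movel(np.r_[g+u*.118,.085],rate=.06)
s=env.sense(); print(s['gripper_width'],s['grasp_force'],s['wrist_force'],s['t'],np.round(s['joint_positions'],2))
p,d,K,D,R,e=cam('scene'); cv2.imwrite('pics/s1.png',cv2.resize(p[90:330,140:440,::-1],None,fx=2,fy=2))
```

```text
0.06 0.029150583708139242 [-0.48294246 -0.38334245 -2.21961955] 29.6417
0.09 0.02901599228620045 [ 1.24244008  2.47345967 -0.86370409] 30.1667
0.118 0.029206312311457903 [ 0.54284702  0.21904081 -2.00530788] 30.6667
0.028967820156148145 54.99892830848694 [ 0.22212206  0.23884417 -2.18607958] 31.5083 [-0.72  0.71  0.49  1.61 -0.39  0.92 -0.36]
```

View pics/s1.png

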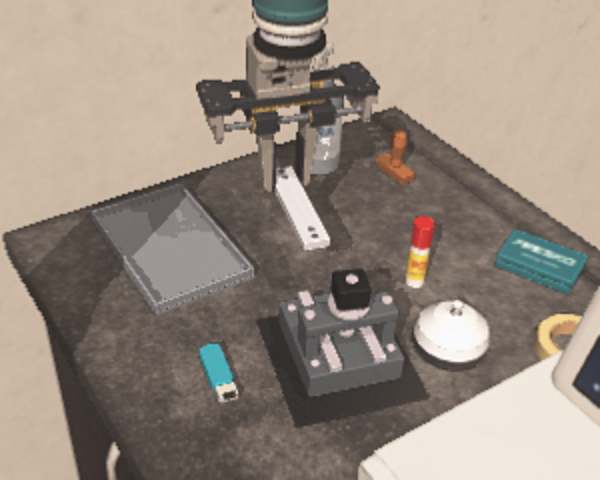

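The bar is out and held level, the jig is in place and the bystanders are untouched. I carry it over the tray and check its tilt before lowering.

Run:
```python
from h import *
y=np.radians(89.3); u=np.array([np.cos(y),np.sin(y)]); g=np.array([.5235,.277])+.048*u
env.movel(np.r_[g,.085],down(y),rate=.12); env.movel(np.r_[g,.045],rate=.08)
s=env.sense(); print(s['ee_pos'],s['gripper_width'],s['t'])
p,d,K,D,R,e=cam('scene'); P=cloud(d,K,D,R,e); cv2.imwrite('pics/s2.png',cv2.resize(p[90:330,140:440,::-1],None,fx=2,fy=2))
m=(d>0)&(P[...,2]>.025)&(P[...,2]<.07)&(p.min(2)>150)&(abs(P[...,0]-.5235)<.05)&(P[...,1]>.17)&(P[...,1]<.30)
b=P[m]; print(len(b),b[:,:2].min(0),b[:,:2].max(0)); A=np.c_[b-b.mean(0)]; print('mean',b.mean(0))
print('slopes',np.linalg.lstsq(np.c_[A[:,:2]],A[:,2],rcond=None)[0], 'low y z',np.percentile(b[b[:,1]<.23,2],[10,50,90]))
```

```text
[0.52417448 0.32484477 0.04470368] 0.028837979261848473 33.675
404 [0.50523447 0.20460157] [0.53700288 0.29966247]
mean [0.51955492 0.24833516 0.05164589]
slopes [0.08753329 0.0288198 ] low y z [0.0451427  0.05136801 0.05382377]
```

View pics/s2.png

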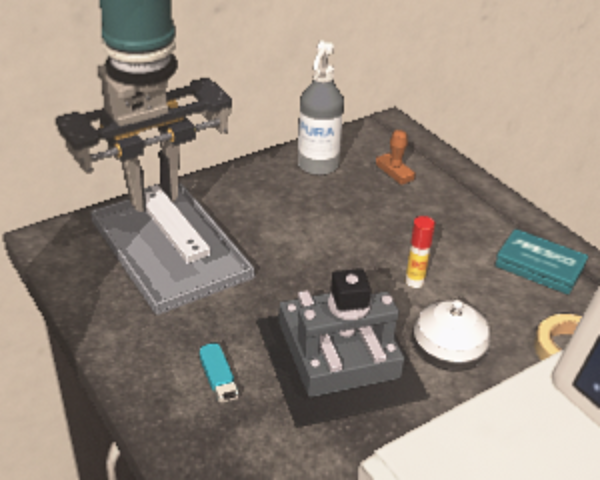

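The bar hangs level and centred over the tray. Fully opened fingers (128 mm) are wider than the tray, so I release with the tips just above the 16 mm rim. The drop is about 1 cm (~0.45 m/s).

Run:
```python
from h import *
s=env.sense(); x=np.array(s['ee_pos']); x[2]=.0178
env.movel(x,rate=.05); env.pause(.3); s=env.sense(); print(s['ee_pos'],s['wrist_force'],s['t'])
effector.release(); s=env.sense(); print(s['gripper_width'],s['wrist_force'])
x[2]=.20; env.movel(x,rate=.15); env.pause(.3)
p,d,K,D,R,e=cam('scene'); P=cloud(d,K,D,R,e); cv2.imwrite('pics/s3.png',cv2.resize(p[90:330,140:440,::-1],None,fx=2,fy=2))
m=(d>0)&(P[...,2]<.04)&(p.min(2)>150)&(abs(P[...,0]-.5235)<.055)&(P[...,1]>.19)&(P[...,1]<.37)
b=P[m]; print(len(b),np.median(b[:,2]),cv2.minAreaRect(b[:,:2].astype(np.float32)))
for n in ['bar_mid','knob_grip']: print(n,[(np.round(v['at'],3).tolist(),round(v['score'],2)) for v in tip_of('scene',n)[:2]])
print(env.sense()['t'])
```

```text
[0.52454408 0.32517548 0.01809164] [ 1.01768474  0.57856428 -2.01760686] 34.7167
0.09213442647366313 [ 0.11341617  0.24035893 -0.5789582 ]
777 0.014681128333659976 ((0.5248252153396606, 0.2794607877731323), (0.17995083332061768, 0.10643194615840912), 88.99327087402344)
bar_mid [([0.519, 0.274, 0.01], 0.89)]
knob_grip [([0.589, 0.023, 0.109], 0.73)]
37.55
```

View pics/s3.png

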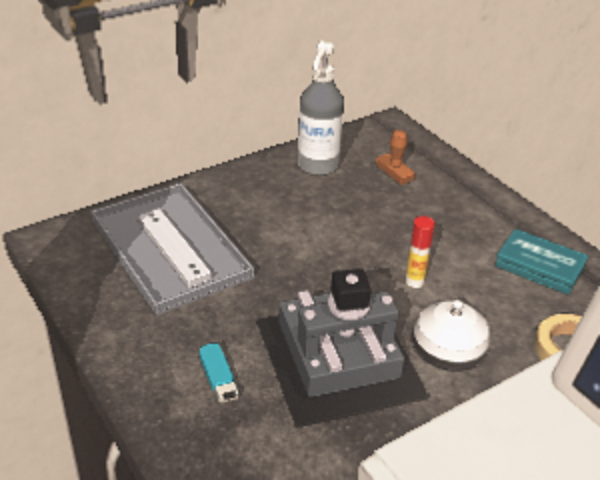

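The bar lies flat in the middle of the tray, from (150,218) to (197,275). The gripper is clear and nothing else has moved.

```bash
python3 -c "
from station import workorder; print(workorder.finish_job())"
```

```text
the job is handed in; nothing more can be done
None
```

I turned the knob clockwise to its stop, drew the bar out and laid it flat in the middle of the tray with a drop of about 1 cm, left the jig and bystanders in place, and handed the job in at about 38 s; no verdict came back.

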